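Sort the bench handful into its well block, bay tray and dish

TASK

Sort the mixed handful standing in the steel tray: stand the two clear crimp-capped vials in the white block with two round wells, one in each well; stand the two dark screw-capped bottles in the grey metal tray with two square bays, one in each bay; and lay the matchbox flat in the undivided white dish. Knock nothing over, and leave the pot of cotton wool and the petri dish where they are.

Things in the scene. Friction and masses are not known exactly. Their poses are not given: they have to be found in the camera images.
- vial_a: A clear glass vial with white contents and a crimped grey-blue cap, standing upright: 20 mm in diameter, 57 mm tall. Origin: centre of its underside, z up its axis. Grip it anywhere up to 50 mm. The two vials are interchangeable. All five things stand at least 60 mm apart, centre to centre. Starts on the steel tray floor, at z = 0.002.
- vial_b: A clear glass vial with white contents and a crimped grey-blue cap, standing upright: 20 mm in diameter, 57 mm tall. Origin: centre of its underside, z up its axis. Grip it anywhere up to 50 mm. The two vials are interchangeable. All five things stand at least 60 mm apart, centre to centre. Starts on the steel tray floor, at z = 0.002.
- bottle_a: A small dark glass bottle with a black screw cap, standing upright: 20 mm in diameter (cap 17.5 mm, from 32 mm up), 46 mm tall. Origin: centre of its underside, z up its axis. The two such bottles are interchangeable. Starts on the steel tray floor, at z = 0.002.
- bottle_b: A small dark glass bottle with a black screw cap, standing upright: 20 mm in diameter (cap 17.5 mm, from 32 mm up), 46 mm tall. Origin: centre of its underside, z up its axis. The two such bottles are interchangeable. Starts on the steel tray floor, at z = 0.002.
- match_box: Closed matchbox lying flat: 36 mm along its x, 51 mm along its y, 15 mm high. Origin: centre of its underside. Grip it along its x; its drawer is stuck. Starts on the steel tray floor, at z = 0.002. The steel tray is fixed: centre (0.558, -0.142), inside 205 mm in x by 275 mm in y, walls up to z = 0.035.
- well_block: White plastic block 116 x 64 x 16 mm with two round blind wells, 38 mm across and 11 mm deep, centred at x = +27 and -27 mm in its frame (y = 0). Origin: centre of its underside, x along the long side; the floor of the wells is 5 mm above the origin, the top 16 mm. Fixed; place shuffled (two holders left of the steel tray, one right). Its x points away from the robot within 20 degrees.
- bay_tray: Low grey metal tray 100 x 52 mm, 14 mm high, walls and divider 4 mm, divided into two square bays of 44 x 44 mm, centred at x = +24 and -24 mm in its frame (y = 0). Origin: centre of its underside, x along the long side; the floor is 4 mm above the origin, wall tops 14 mm. Fixed; place shuffled (two holders left of the steel tray, one right). Its x points away from the robot within 20 degrees.
- open_dish: Shallow undivided white rectangular dish 112 x 86 mm, 13 mm high, walls 4 mm (inside 104 x 78 mm). Origin: centre of its underside, x along the long side; the floor is 4 mm above the origin. Fixed; place shuffled (two holders left of the steel tray, one right). Its x points away from the robot within 20 degrees.
- pot: Bystander: clear plastic pot filled with white cotton wool, 80 mm across, 61 mm tall, standing loose at the far left of the work. Origin: centre of its underside. Leave it alone.
- dish: Bystander: closed round petri dish with pink agar, 91 mm across, 15 mm tall, lying loose on the bench, left of the steel tray's far left corner. Origin: centre of its underside. Leave it alone.

How it is judged:
By the outcome, as a careful person would: the job done as asked, in the order asked, and still so for the second after the job is handed in, with the robot touching nothing.
It also fails if it takes over 115 s, if anything falls off the work surface, if the arm or the gripper's body presses on something with over 40 N, if the wrist force passes 120 N, or if a joint passes its speed limit or range.

ROBOT

A 6-joint arm with a two-finger parallel gripper is mounted at the origin on a cart in front of the work surface, level with it; the furniture and walls round the work are solid. World frame = base frame: x ahead of the robot, y to its left, z up, the work surface at z = 0. Lengths are in m, angles in rad, forces in N, time in s.
With the tool pointing down it reaches from about 0.275 to 0.725 m from the base axis. Payload 15.9 kg.
Tool frame: the origin (TCP) lies between the finger pads; the fingertips stand finger_overhang ahead of it and the grasp point (between the pads) is the TCP (finger_overhang is the distance from the TCP to the fingertips, in m); z points along the fingers, y is the line along which they close (so a half turn about z gives the same grasp; the last joint's range is limited). The gripper opens to 85 mm and grips with 20 to 120 N. Pads are 22 mm wide; open, the fingers measure 114 mm over their backs; the gripper's body (76 mm by 85 mm) begins 54 mm behind the grasp point. The pads swing forward as they close: fully open they stand 13 mm farther back than shut.
Start: joints at [0, 0.213, -0.034, 1.323, 0, 1.571], TCP at [0.5, -0, 0.25] pointing down, gripper open.
Joint ranges: [-2.98, 2.98], [-0.74, 1.72], [-1.14, 1.35], [-2.1, 2.04], [-1.57, 1.44], [-3.14, 3.14]. Speed limits (rad/s): [1.89, 1.89, 2.39, 2.57, 3.14, 3.14].

INTERFACE

Orientations are given as a unit quaternion [x, y, z, w].
In Python, from cell import get_state, snapshot, sign_off, finger_overhang gives the robot as it stands.
- The arm moves only by the tool jog_arm, never from a script. Its argument "motion" is a list of rows, each an object with "travel": the shift along the tool's x, y, z in m, a list of three; "yaw": the turn about the tool's z in degrees; "grip": the finger opening in m, from 0 to 0.0854. A call has 1 to 12 rows; each row shifts and turns the commanded pose from where the row before left it, along the tool's axes as they then stand; what a row does not reach is not made up. A row lasts 1/10 s, in which the tool goes at most 50 mm and 8.59 degrees, less where a joint would pass 70% of its speed; a pose out of reach is approached as far as the arm can. A call is refused whole if a number of a shift passes 0.05 or a number of a turn 8.59, either way. A call with a gripper value outside its range is refused whole. The fingers move at their own pace and stop on an object; the grip force is fixed at half the most. Time passes only in rows, so rows that do not move let the fingers close. It gives the time, the measured TCP pose, the force, the opening and the grip force at its end, in the units of the state.
- get_state(): the state, without advancing time (a new reading comes with each control period).
- snapshot(name): name is "scene" or "side" or "wrist"; returns a dict with "frame" (480x640x3 uint8, red, green, blue), "fx", "fy", "cx", "cy" (pixels), "R" (3x3) and "t" (3): a world point X has camera coordinates R X + t. Camera axes: x right, y down, z forward; pixel columns grow to the right and rows downward; lengths in m; the calibration is good to about 2 mm. A picture is of the moment at which its call begins. There is no depth.
- sign_off(): hands the job in; it is judged then, once.
The state is a dict: "time": time; "joint_pos": joint angles; "dq": joint speeds; "tau": joint torques, N m; "ee_pos": TCP position; "tool_rot": TCP orientation; "force": force on the tool from outside, world axes, zero at the start; "moment": the same for the moment, N m; "width": finger opening in m; "grasp_force": force on a finger pad.
Only numpy, scipy, OpenCV 4.12 (cv2) and the standard library are available. Lean on these libraries where they do the work, as an engineer would, in place of code of your own. Each camera call takes 0.05 s, during which the arm holds its last target. There are 200 camera calls.

## Working session

There is one attempt and no reset: what is moved stays moved. The work goes in short steps, Python scripts to look and compute and a tool call to move; the robot and the scene stay as the last step left them, time stands still between calls to the robot, and variables do not carry over. Pictures are saved under pics/ and viewed, at most 14 in all, crops included, and the job is handed in when it is done.

Besides the shell and the picture viewer there is one more tool, called as name(argument=value, ...) on one line, values as JSON. jog_arm: Moves the arm, as the interface text tells. Its arguments: {"type":"object","properties":{"motion":{"type":"array"}},"required":["motion"]}

```bash
mkdir -p pics
cat > h.py <<'E'
import numpy as np, cv2, sys
from cell import get_state, snapshot, sign_off, finger_overhang
def pic(name,fn):
    s=snapshot(name); cv2.imwrite('pics/'+fn,s['frame'][:,:,::-1])
    np.savez('pics/'+fn+'.npz',**{k:np.array(v) for k,v in s.items()}); return s
def load(fn): return np.load('pics/'+fn+'.npz')
def world(s,u,v,z):
    R=np.array(s['R']);t=np.array(s['t'])
    d=R.T@np.array([(u-s['cx'])/s['fx'],(v-s['cy'])/s['fy'],1]); c=-R.T@t
    return c+d*(z-c[2])/d[2]
def pix(s,X):
    p=np.array(s['R'])@np.array(X)+np.array(s['t']); return p[:2]/p[2]*[s['fx'],s['fy']]+[s['cx'],s['cy']]
E
python3 - <<'E'
from h import *
for n in('scene','wrist','side'):
    s=pic(n,n+'0.png'); print(n,s['fx'],-np.array(s['R']).T@s['t'],np.array(s['R'])[2])
st=get_state();print(st,finger_overhang if not callable(finger_overhang) else finger_overhang())
E
```

```text
scene 611.4107996065306 [-0.24759564  0.81988236  0.71019582] [ 0.61364427 -0.610726   -0.50045425]
wrist 411.38032817242265 [0.49982142 0.0796245  0.37399765] [-0.001872   -0.30900147 -0.95105972]
side 581.391067922228 [0.43013621 1.19448401 0.60420571] [ 0.08822209 -0.90122591 -0.42427435]
{'time': 0.15, 'joint_pos': array([-1.30071812e-05,  2.13265899e-01, -3.48857074e-02,  1.32348906e+00,
        1.22991638e-06,  1.57081651e+00]), 'dq': array([ 2.03546427e-04, -3.47128715e-03,  1.14098920e-03, -9.27003891e-05,
       -1.40735780e-03,  7.75123980e-04]), 'tau': array([ 7.54873927e-04, -6.86405826e+01,  4.87247872e+01,  1.30636684e-02,
        8.93374795e-05, -4.25830592e-06]), 'ee_pos': array([ 4.99765182e-01, -6.13574307e-06,  2.49930058e-01]), 'tool_rot': array([ 7.07118451e-01,  7.07094985e-01, -2.98085788e-04, -2.98953329e-04]), 'force': array([-0.04174167,  0.1661355 , -0.19659472]), 'moment': array([-0.05053411, -0.0019689 , -0.03942261]), 'grasp_force': 0.0, 'width': 0.085793877983846} 0.019
```

View pics/scene0.png

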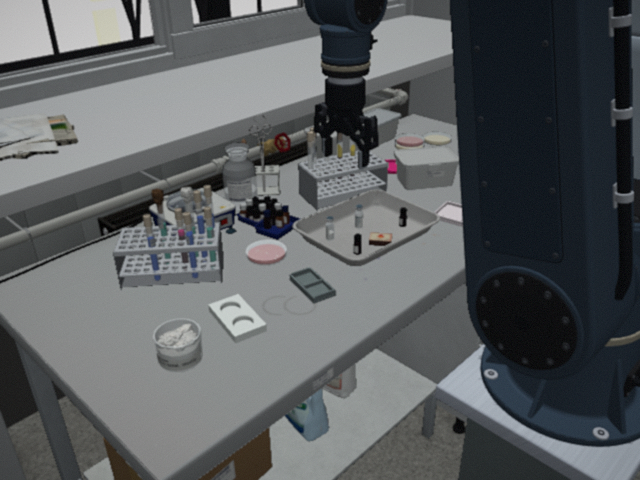

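View pics/side0.png

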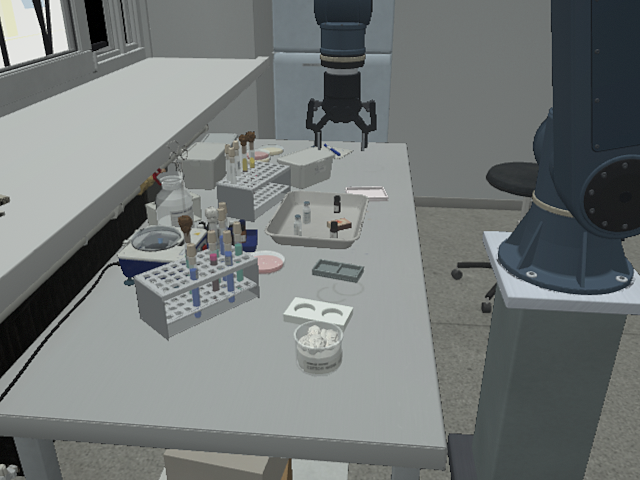

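The scene view shows vials at about (329,230) and (359,217), bottles at (357,245) and (403,217), and the matchbox at (380,239). The well block is at (237,317), the bay tray at (312,285) and the white dish at (450,212), right of the steel tray. The side view agrees.

View pics/wrist0.png

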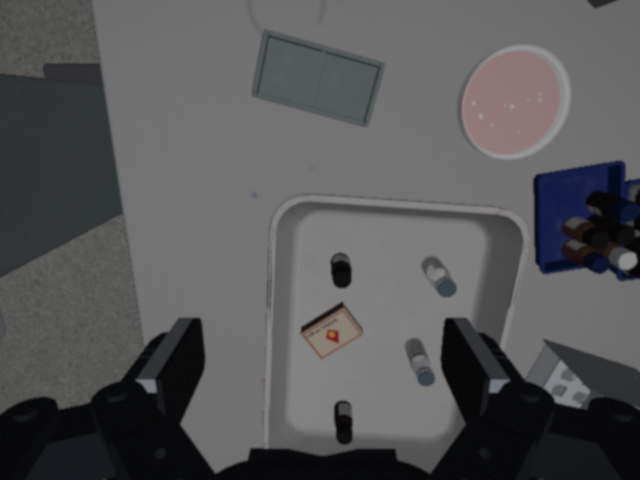

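Run:
```python
from h import *
np.set_printoptions(precision=3,suppress=True)
s=load('scene0.png');d=load('side0.png')
for n,u,v,z in[('vA top',329,219,.059),('vB top',359,207,.059),('botA',357,235,.048),('botB',403,209,.048),('mb',380,239,.017),('well',237,317,.016),('bay',312,285,.01),('dish',452,213,.013),('pot',178,343,.03),('petri',266,252,.015)]: print(n,world(s,u,v,z))
for n,u,v,z in[('well',317,312,.016),('bay',338,270,.01),('dish',367,193,.013),('botA',333,221,.048),('botB',337,197,.048),('vA',298,217,.059),('vB',307,204,.059)]: print('side',n,world(d,u,v,z))
a=cv2.resize(cv2.imread('pics/scene0.png')[180:360,190:480],None,fx=2.75,fy=2.75,interpolation=cv2.INTER_CUBIC);cv2.imwrite('pics/sc0crop.png',a)
```

```text
vA top [ 0.599 -0.058  0.059]
vB top [ 0.589 -0.149  0.059]
botA [ 0.517 -0.061  0.048]
botB [ 0.52  -0.229  0.048]
mb [ 0.503 -0.124  0.017]
well [0.512 0.282 0.016]
bay [0.491 0.104 0.01 ]
dish [ 0.46  -0.348  0.013]
pot [0.512 0.41  0.03 ]
petri [0.651 0.088 0.015]
side well [0.523 0.282 0.016]
side bay [0.496 0.104 0.01 ]
side dish [ 0.446 -0.353  0.013]
side botA [ 0.521 -0.067  0.048]
side botB [ 0.523 -0.224  0.048]
side vA [ 0.603 -0.057  0.059]
side vB [ 0.592 -0.141  0.059]
```

View pics/sc0crop.png

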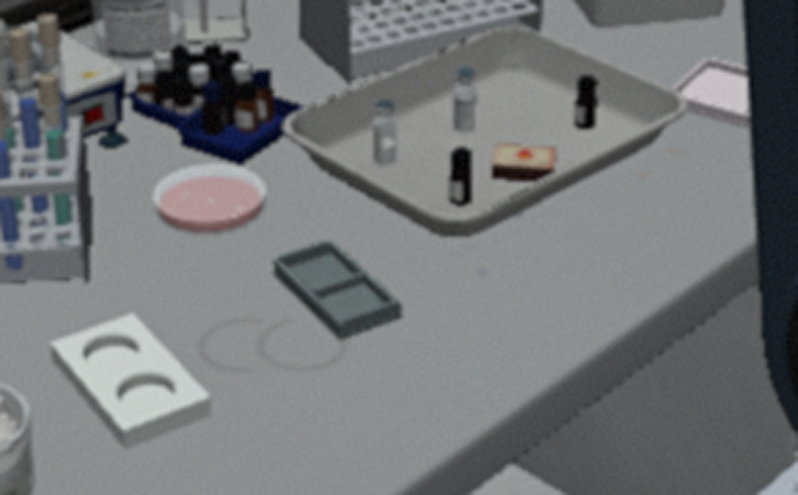

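The wrist picture shows cap tops at (445,288), (426,378), (341,276) and (345,436). The matchbox top corners are (302,332), (341,309), (362,332) and (321,357), and the bay tray corners (267,31), (384,64), (367,126) and (253,97). In the crop the well block corners are (52,347), (134,315), (209,403) and (127,440).

Run:
```python
from h import *
np.set_printoptions(precision=3,suppress=True)
w=load('wrist0.png');s=load('scene0.png')
for n,u,v,z in[('vA',446,289,.059),('vB',426,379,.059),('botA',341,277,.048),('botB',345,437,.048)]: print(n,world(w,u,v,z))
for n,u,v,z in[('vAbase',434,264,.002),('vBbase',415,345,.002)]: print(n,world(w,u,v,z))
def box(n,S,P,z):
    P=np.array([world(S,*p,z)[:2] for p in P]);e=np.roll(P,-1,0)-P
    print(n,P.mean(0),'sides',np.linalg.norm(e,axis=1),'angles',np.degrees(np.arctan2(e[:,1],e[:,0])))
box('mb',w,[(302,332),(341,309),(362,332),(321,357)],.017)
box('bay',w,[(267,31),(384,64),(367,126),(253,97)],.014)
box('well',s,[(190+x/2.75,180+y/2.75) for x,y in[(52,347),(134,315),(209,403),(127,440)]],.016)
R=w['R'];print(R)
a=cv2.imread('pics/side0.png')[180:330,230:420];cv2.imwrite('pics/sd.png',cv2.resize(a,None,fx=4,fy=4,interpolation=cv2.INTER_CUBIC))
```

```text
vA [ 0.603 -0.065  0.059]
vB [ 0.593 -0.154  0.059]
botA [ 0.515 -0.059  0.048]
botB [ 0.522 -0.229  0.048]
vAbase [ 0.607 -0.064  0.002]
vBbase [ 0.595 -0.154  0.002]
mb [ 0.508 -0.131] sides [0.046 0.033 0.049 0.034] angles [  33.604  -50.016 -144.671  123.347]
bay [0.496 0.101] sides [0.096 0.05  0.098 0.051] angles [ -14.362 -104.01   166.405   74.596]
well [0.514 0.28 ] sides [0.065 0.119 0.063 0.121] angles [-100.066  165.608   81.327  -13.17 ]
[[ 1.     0.001 -0.002]
 [ 0.002 -0.951  0.309]
 [-0.002 -0.309 -0.951]]
```

View pics/sd.png

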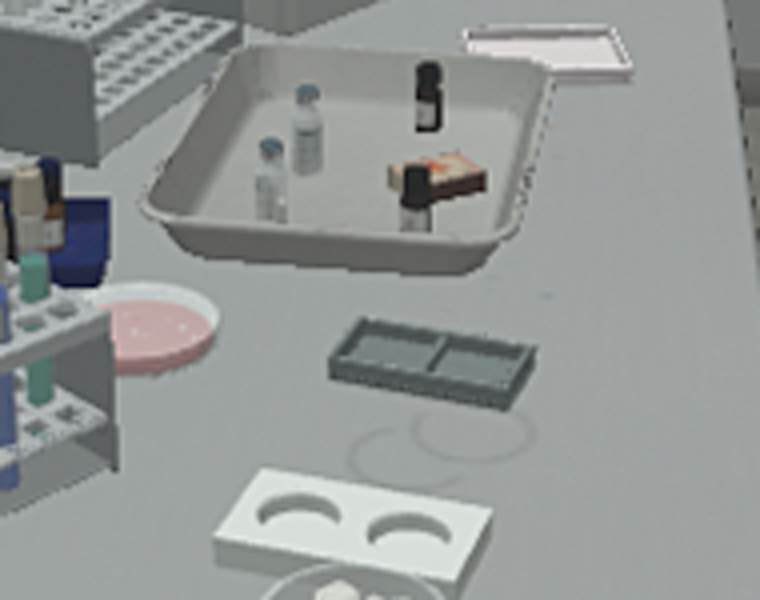

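Positions agree across the cameras to within a few mm. The order is vials, bottles, matchbox, so I go above vial A first.

jog_arm(motion=[{"travel": [-0.006,0.01,0.009],"yaw": 0,"grip": 0.05},{"travel": [-0.012,0.02,0.018],"yaw": 0,"grip": 0.05},{"travel": [-0.014,0.024,0.02],"yaw": 0,"grip": 0.05},{"travel": [-0.012,0.02,0.018],"yaw": 0,"grip": 0.05},{"travel": [-0.012,0.02,0.016],"yaw": 0,"grip": 0.05},{"travel": [-0.006,0.01,0.009],"yaw": 0,"grip": 0.05},{"travel": [0,0,0],"yaw": 0,"grip": 0.05},{"travel": [0,0,0],"yaw": 0,"grip": 0.05},{"travel": [0,0,0],"yaw": 0,"grip": 0.05}])

```text
time: 1.05
ee_pos: [0.6038, -0.0616, 0.1612]
tool_rot: [0.707, 0.707, 0.0, 0.0]
force: [-0.1, -0.3, 0.1]
width: 0.0498
grasp_force: 0.0
```

Run:
```python
from h import *
np.set_printoptions(precision=3,suppress=True)
s=pic('wrist','w1.png');st=get_state();print(st['ee_pos'],st['width'],st['force'])
for n,X in[('vA',(.603,-.064,.059)),('vB',(.593,-.154,.059)),('bA',(.515,-.059,.048))]:print(n,pix(s,X))
```

```text
[ 0.604 -0.062  0.161] 0.049945948124541985 [ 0.225  0.247 -0.006]
vA [321.114 254.707]
vB [305.691 384.425]
bA [176.107 240.531]
```

View pics/w1.png

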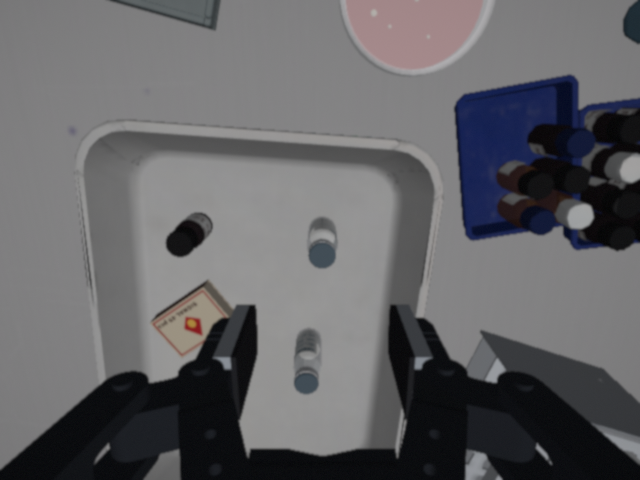

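The vial A cap is at (321,254) and vial B at (306,382), as predicted. Bottle A is about 3 mm further in x. Next I descend and grip vial A.

jog_arm(motion=[{"travel": [-0.002,-0.001,0.015],"yaw": 0,"grip": 0.05},{"travel": [0,0,0.025],"yaw": 0,"grip": 0.05},{"travel": [0,0,0.03],"yaw": 0,"grip": 0.05},{"travel": [0,0,0.025],"yaw": 0,"grip": 0.05},{"travel": [0,0,0.02],"yaw": 0,"grip": 0.05},{"travel": [0,0,0.009],"yaw": 0,"grip": 0.05},{"travel": [0,0,0],"yaw": 0,"grip": 0.035},{"travel": [0,0,0],"yaw": 0,"grip": 0.028},{"travel": [0,0,0],"yaw": 0,"grip": 0.022},{"travel": [0,0,0],"yaw": 0,"grip": 0.016},{"travel": [0,0,0],"yaw": 0,"grip": 0.012},{"travel": [0,0,0],"yaw": 0,"grip": 0.01}])

```text
time: 2.3
ee_pos: [0.6038, -0.0641, 0.0378]
tool_rot: [0.707, 0.707, 0.001, 0.001]
force: [-1.7, 0.5, 8.4]
width: 0.0183
grasp_force: 58.3
```

jog_arm(motion=[{"travel": [0,0,-0.01],"yaw": 0,"grip": 0.01},{"travel": [0,0,-0.02],"yaw": 0,"grip": 0.01},{"travel": [0,-0.005,-0.03],"yaw": 0,"grip": 0.01},{"travel": [0.02,-0.015,-0.03],"yaw": 0,"grip": 0.01},{"travel": [0.03,-0.02,-0.02],"yaw": 0,"grip": 0.01},{"travel": [0.04,-0.02,-0.01],"yaw": 0,"grip": 0.01},{"travel": [0.03,-0.02,0],"yaw": 0,"grip": 0.01},{"travel": [0.015,-0.01,0],"yaw": 0,"grip": 0.01},{"travel": [0,0,0],"yaw": 0,"grip": 0.01}])

```text
time: 3.2
ee_pos: [0.5121, 0.0727, 0.1577]
tool_rot: [0.706, 0.708, 0.001, 0.0]
force: [0.4, -0.7, 0.1]
width: 0.018
grasp_force: 58.6
```

Run:
```python
from h import *
np.set_printoptions(precision=3,suppress=True)
s=load('scene0.png')
print(world(s,222,280,0),world(s,122,287,0), world(s,117,252,.08),world(s,220,245,.08))
st=get_state();print(st['ee_pos'],st['width'],st['grasp_force'],st['force'])
```

```text
[0.652 0.211 0.   ] [0.782 0.369 0.   ] [0.785 0.363 0.08 ] [0.656 0.203 0.08 ]
[0.512 0.073 0.158] 0.018025659557659474 58.576067090034485 [ 0.443 -0.727  0.092]
```

jog_arm(motion=[{"travel": [0.015,0,0],"yaw": 0,"grip": 0.01},{"travel": [0.035,0.005,0],"yaw": 0,"grip": 0.01},{"travel": [0.04,0.01,0],"yaw": 0,"grip": 0.01},{"travel": [0.035,0.01,0],"yaw": 0,"grip": 0.01},{"travel": [0.015,0.004,0],"yaw": 0,"grip": 0.01},{"travel": [0,0,0],"yaw": 0,"grip": 0.01},{"travel": [0,0,0],"yaw": 0,"grip": 0.01}])

```text
time: 3.9
ee_pos: [0.5421, 0.2105, 0.1562]
tool_rot: [0.707, 0.707, -0.0, 0.0]
force: [-1.0, -0.0, -0.4]
width: 0.0181
grasp_force: 58.6
```

Run:
```python
from h import *
np.set_printoptions(precision=3,suppress=True)
s=pic('wrist','w2.png')
for X in[(.541,.274,.016),(.489,.286,.016),(.519,.095,.004),(.473,.107,.004)]:print(pix(s,X))
st=get_state();print(st['ee_pos'],st['width'],st['grasp_force'],st['force'])
```

```text
[321.212 134.472]
[236.576 114.227]
[293.216 368.376]
[233.68  355.051]
[0.542 0.21  0.156] 0.01820328187882193 58.58667433261871 [-1.32  -0.209  0.1  ]
```

View pics/w2.png

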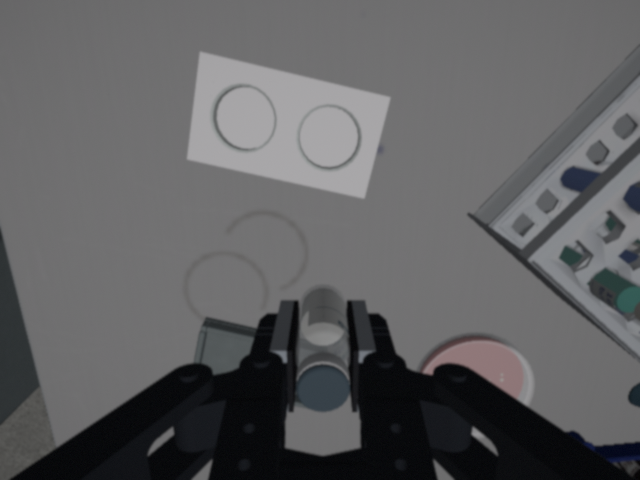

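Well rims are centred at (329,137) and (245,118), so the wells are at about (0.546,0.272) and (0.494,0.284). The vial is held upright.

jog_arm(motion=[{"travel": [0.01,0.001,0],"yaw": 0,"grip": 0.01},{"travel": [0.021,0.001,0],"yaw": 0,"grip": 0.01},{"travel": [0.02,0.001,0.01],"yaw": 0,"grip": 0.01},{"travel": [0.0105,0.001,0.024],"yaw": 0,"grip": 0.01},{"travel": [0,0,0.03],"yaw": 0,"grip": 0.01},{"travel": [0,0,0.025],"yaw": 0,"grip": 0.01},{"travel": [0,0,0.015],"yaw": 0,"grip": 0.01},{"travel": [0,0,0.006],"yaw": 0,"grip": 0.01},{"travel": [0,0,0],"yaw": 0,"grip": 0.01},{"travel": [0,0,0],"yaw": 0,"grip": 0.01}])

```text
time: 4.95
ee_pos: [0.5464, 0.2728, 0.047]
tool_rot: [0.707, 0.707, 0.0, 0.0]
force: [-1.2, 0.4, 0.3]
width: 0.0182
grasp_force: 58.6
```

jog_arm(motion=[{"travel": [0,0,0.003],"yaw": 0,"grip": 0.01},{"travel": [0,0,0.0025],"yaw": 0,"grip": 0.01},{"travel": [0,0,0],"yaw": 0,"grip": 0.01},{"travel": [0,0,0],"yaw": 0,"grip": 0.021},{"travel": [0,0,0],"yaw": 0,"grip": 0.024},{"travel": [0,0,0],"yaw": 0,"grip": 0.032},{"travel": [0,0,0],"yaw": 0,"grip": 0.042},{"travel": [0,0,0],"yaw": 0,"grip": 0.05},{"travel": [0,0,-0.01],"yaw": 0,"grip": 0.05},{"travel": [0,0,-0.025],"yaw": 0,"grip": 0.05},{"travel": [0,0,-0.035],"yaw": 0,"grip": 0.05},{"travel": [-0.01,0,-0.03],"yaw": 0,"grip": 0.05}])

```text
time: 6.15
ee_pos: [0.546, 0.2632, 0.1431]
tool_rot: [0.707, 0.707, 0.0, 0.0]
force: [0.8, 0.2, -0.3]
width: 0.05
grasp_force: 0.0
```

jog_arm(motion=[{"travel": [-0.02,0.001,-0.01],"yaw": 0,"grip": 0.05},{"travel": [-0.035,0.004,-0.005],"yaw": 0,"grip": 0.05},{"travel": [-0.045,0.004,0],"yaw": 0,"grip": 0.05},{"travel": [-0.045,0.004,0],"yaw": 0,"grip": 0.05},{"travel": [-0.045,0.004,0],"yaw": 0,"grip": 0.05},{"travel": [-0.045,0.005,0],"yaw": 0,"grip": 0.05},{"travel": [-0.045,0.005,0],"yaw": 0,"grip": 0.05},{"travel": [-0.045,0.005,0],"yaw": 0,"grip": 0.05},{"travel": [-0.04,0.005,0],"yaw": 0,"grip": 0.05},{"travel": [-0.03,0.005,0],"yaw": 0,"grip": 0.05},{"travel": [-0.015,0.004,0],"yaw": 0,"grip": 0.05},{"travel": [0,0,0],"yaw": 0,"grip": 0.05}])

```text
time: 7.35
ee_pos: [0.5923, -0.149, 0.1561]
tool_rot: [0.708, 0.706, 0.0, 0.0]
force: [0.2, 0.4, -0.6]
width: 0.05
grasp_force: 0.0
```

Run:
```python
from h import *
np.set_printoptions(precision=3,suppress=True)
s=pic('wrist','w3.png');pic('side','sd3.png')
print(pix(s,(.593,-.154,.059)),pix(s,(.522,-.229,.048)),get_state()['ee_pos'])
a=s['frame'][:,:,::-1];b=cv2.imread('pics/sd3.png')[180:380,230:420]
cv2.imwrite('pics/c3.png',np.hstack([cv2.resize(a[120:480,80:560],(480,360)),cv2.resize(b,(320,360))]))
```

```text
[323.898 261.994] [215.771 362.784] [ 0.592 -0.147  0.156]
```

View pics/c3.png

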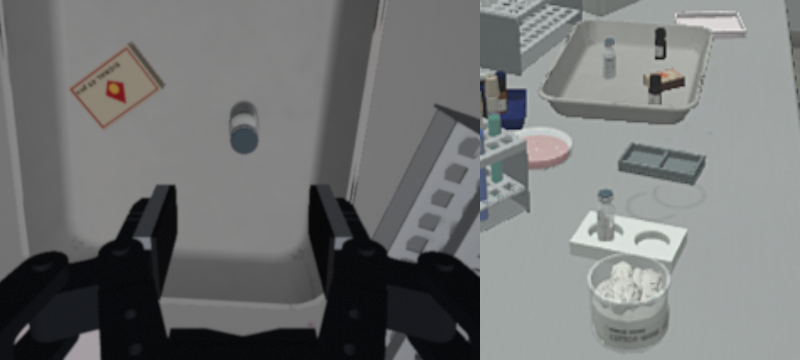

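Vial A stands in the far well. Vial B's cap is at full-frame (324,257), which puts it at about (0.593,-0.151). I descend and grip it.

jog_arm(motion=[{"travel": [-0.003,0,0.015],"yaw": 0,"grip": 0.05},{"travel": [0,0,0.025],"yaw": 0,"grip": 0.05},{"travel": [0,0,0.03],"yaw": 0,"grip": 0.05},{"travel": [0,0,0.025],"yaw": 0,"grip": 0.05},{"travel": [0,0,0.015],"yaw": 0,"grip": 0.05},{"travel": [0,0,0.009],"yaw": 0,"grip": 0.05},{"travel": [0,0,0],"yaw": 0,"grip": 0.035},{"travel": [0,0,0],"yaw": 0,"grip": 0.028},{"travel": [0,0,0],"yaw": 0,"grip": 0.022},{"travel": [0,0,0],"yaw": 0,"grip": 0.016},{"travel": [0,0,0],"yaw": 0,"grip": 0.012},{"travel": [0,0,0],"yaw": 0,"grip": 0.01}])

```text
time: 8.65
ee_pos: [0.5926, -0.1505, 0.038]
tool_rot: [0.707, 0.707, 0.001, 0.001]
force: [-1.7, 2.4, 6.7]
width: 0.0183
grasp_force: 58.3
```

jog_arm(motion=[{"travel": [0,0,-0.01],"yaw": 0,"grip": 0.01},{"travel": [0,0,-0.02],"yaw": 0,"grip": 0.01},{"travel": [0,0,-0.03],"yaw": 0,"grip": 0.01},{"travel": [0.02,-0.01,-0.03],"yaw": 0,"grip": 0.01},{"travel": [0.035,-0.01,-0.02],"yaw": 0,"grip": 0.01},{"travel": [0.045,-0.01,-0.01],"yaw": 0,"grip": 0.01},{"travel": [0.045,-0.01,0],"yaw": 0,"grip": 0.01},{"travel": [0.045,-0.01,0],"yaw": 0,"grip": 0.01},{"travel": [0.045,-0.01,0],"yaw": 0,"grip": 0.01},{"travel": [0.045,-0.01,0],"yaw": 0,"grip": 0.01},{"travel": [0.035,-0.01,0],"yaw": 0,"grip": 0.01},{"travel": [0.02,-0.005,0],"yaw": 0,"grip": 0.01}])

```text
time: 9.85
ee_pos: [0.5062, 0.1871, 0.158]
tool_rot: [0.706, 0.708, 0.001, 0.0]
force: [-0.3, 0.4, 0.2]
width: 0.0183
grasp_force: 58.6
```

jog_arm(motion=[{"travel": [0.015,-0.003,0],"yaw": 0,"grip": 0.01},{"travel": [0.03,-0.004,0],"yaw": 0,"grip": 0.01},{"travel": [0.03,-0.004,0],"yaw": 0,"grip": 0.01},{"travel": [0.02,-0.002,0.005],"yaw": 0,"grip": 0.01},{"travel": [0.004,0,0.02],"yaw": 0,"grip": 0.01},{"travel": [0,0,0.03],"yaw": 0,"grip": 0.01},{"travel": [0,0,0.03],"yaw": 0,"grip": 0.01},{"travel": [0,0,0.02],"yaw": 0,"grip": 0.01},{"travel": [0,0,0.006],"yaw": 0,"grip": 0.01},{"travel": [0,0,0],"yaw": 0,"grip": 0.01},{"travel": [0,0,0],"yaw": 0,"grip": 0.01}])

```text
time: 10.95
ee_pos: [0.4948, 0.2837, 0.0471]
tool_rot: [0.707, 0.707, 0.001, 0.0]
force: [0.6, -0.6, 0.1]
width: 0.0182
grasp_force: 58.6
```

jog_arm(motion=[{"travel": [0,0,0.003],"yaw": 0,"grip": 0.01},{"travel": [0,0,0.0025],"yaw": 0,"grip": 0.01},{"travel": [0,0,0],"yaw": 0,"grip": 0.01},{"travel": [0,0,0],"yaw": 0,"grip": 0.021},{"travel": [0,0,0],"yaw": 0,"grip": 0.024},{"travel": [0,0,0],"yaw": 0,"grip": 0.03},{"travel": [0,0,0],"yaw": 0,"grip": 0.036},{"travel": [0,0,0],"yaw": 0,"grip": 0.036},{"travel": [0,0,-0.01],"yaw": 0,"grip": 0.036},{"travel": [0,0,-0.025],"yaw": 0,"grip": 0.036},{"travel": [0,0,-0.035],"yaw": 0,"grip": 0.036},{"travel": [-0.01,0,-0.03],"yaw": 0,"grip": 0.045}])

```text
time: 12.15
ee_pos: [0.494, 0.2741, 0.1425]
tool_rot: [0.707, 0.707, 0.0, 0.0]
force: [0.5, 0.6, 0.2]
width: 0.0451
grasp_force: 0.0
```

jog_arm(motion=[{"travel": [-0.025,0,-0.01],"yaw": 0,"grip": 0.045},{"travel": [-0.045,0.003,0],"yaw": 0,"grip": 0.045},{"travel": [-0.045,0.003,0],"yaw": 0,"grip": 0.045},{"travel": [-0.045,0.003,0],"yaw": 0,"grip": 0.045},{"travel": [-0.045,0.003,0],"yaw": 0,"grip": 0.045},{"travel": [-0.045,0.003,0],"yaw": 0,"grip": 0.045},{"travel": [-0.04,0.003,0],"yaw": 0,"grip": 0.045},{"travel": [-0.03,0.003,0],"yaw": 0,"grip": 0.045},{"travel": [-0.012,0.002,0],"yaw": 0,"grip": 0.045},{"travel": [0,0,0],"yaw": 0,"grip": 0.045},{"travel": [0,0,0],"yaw": 0,"grip": 0.045}])

```text
time: 13.25
ee_pos: [0.517, -0.0578, 0.1505]
tool_rot: [0.707, 0.707, 0.0, -0.0]
force: [0.0, -0.4, -0.9]
width: 0.0449
grasp_force: 0.0
```

Run:
```python
from h import *
np.set_printoptions(precision=3,suppress=True)
s=pic('wrist','w4.png');pic('side','sd4.png')
print(pix(s,(.517,-.060,.048)),pix(s,(.522,-.229,.048)),get_state()['ee_pos'])
a=s['frame'][:,:,::-1];b=cv2.imread('pics/sd4.png')[180:380,230:420]
cv2.imwrite('pics/c4.png',np.hstack([cv2.resize(a[120:480,80:560],(480,360)),cv2.resize(b,(320,360))]))
```

```text
[322.676 254.309] [329.317 477.567] [ 0.517 -0.057  0.15 ]
```

View pics/c4.png

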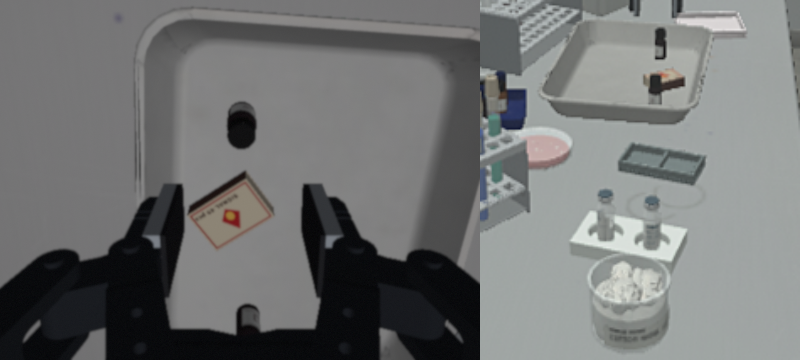

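Both vials stand in their wells. The bottle A cap is at full-frame (322,254), as predicted. I grip it.

jog_arm(motion=[{"travel": [-0.003,0,0.015],"yaw": 0,"grip": 0.045},{"travel": [0,0,0.025],"yaw": 0,"grip": 0.045},{"travel": [0,0,0.03],"yaw": 0,"grip": 0.045},{"travel": [0,0,0.025],"yaw": 0,"grip": 0.045},{"travel": [0,0,0.018],"yaw": 0,"grip": 0.045},{"travel": [0,0,0.01],"yaw": 0,"grip": 0.045},{"travel": [0,0,0],"yaw": 0,"grip": 0.035},{"travel": [0,0,0],"yaw": 0,"grip": 0.028},{"travel": [0,0,0],"yaw": 0,"grip": 0.022},{"travel": [0,0,0],"yaw": 0,"grip": 0.016},{"travel": [0,0,0],"yaw": 0,"grip": 0.012},{"travel": [0,0,0],"yaw": 0,"grip": 0.01}])

```text
time: 14.55
ee_pos: [0.5177, -0.0615, 0.0285]
tool_rot: [0.707, 0.707, 0.001, 0.001]
force: [-2.2, 1.7, 7.5]
width: 0.0174
grasp_force: 58.3
```

Released in the bay at this height, the fingertips would sit below the bay wall tops (14 mm). I regrip about 9 mm higher.

jog_arm(motion=[{"travel": [0,0,0],"yaw": 0,"grip": 0.021},{"travel": [0,0,0],"yaw": 0,"grip": 0.024},{"travel": [0,0,0],"yaw": 0,"grip": 0.028},{"travel": [0,0,-0.005],"yaw": 0,"grip": 0.028},{"travel": [0,0,-0.005],"yaw": 0,"grip": 0.028},{"travel": [0,0,0],"yaw": 0,"grip": 0.022},{"travel": [0,0,0],"yaw": 0,"grip": 0.016},{"travel": [0,0,0],"yaw": 0,"grip": 0.012},{"travel": [0,0,0],"yaw": 0,"grip": 0.01}])

```text
time: 15.45
ee_pos: [0.5175, -0.0616, 0.0381]
tool_rot: [0.707, 0.707, 0.0, 0.001]
force: [-2.7, -0.1, 15.1]
width: 0.017
grasp_force: 58.2
```

jog_arm(motion=[{"travel": [0,0,-0.01],"yaw": 0,"grip": 0.01},{"travel": [0,0,-0.025],"yaw": 0,"grip": 0.01},{"travel": [0,0,-0.03],"yaw": 0,"grip": 0.01},{"travel": [0.02,0,-0.025],"yaw": 0,"grip": 0.01},{"travel": [0.03,0,-0.01],"yaw": 0,"grip": 0.01},{"travel": [0.03,0,0],"yaw": 0,"grip": 0.01},{"travel": [0.02,0,0],"yaw": 0,"grip": 0.01},{"travel": [0.005,0,0],"yaw": 0,"grip": 0.01},{"travel": [0,0,0],"yaw": 0,"grip": 0.01},{"travel": [0,0,0],"yaw": 0,"grip": 0.01}])

```text
time: 16.45
ee_pos: [0.5169, 0.0428, 0.1374]
tool_rot: [0.707, 0.707, -0.0, 0.0]
force: [0.5, 0.2, -0.5]
width: 0.0168
grasp_force: 58.7
```

Run:
```python
from h import *
np.set_printoptions(precision=3,suppress=True)
s=pic('wrist','w5.png')
c,n=np.cos(np.radians(-14)),np.sin(np.radians(-14))
for d in(.024,-.024):print(pix(s,(.496+d*c,.101+d*n,.004)))
st=get_state();print(st['ee_pos'],st['width'],st['grasp_force'])
```

```text
[326.655 153.8  ]
[250.028 134.273]
[0.517 0.043 0.137] 0.01689333684939606 58.676002621650696
```

View pics/w5.png

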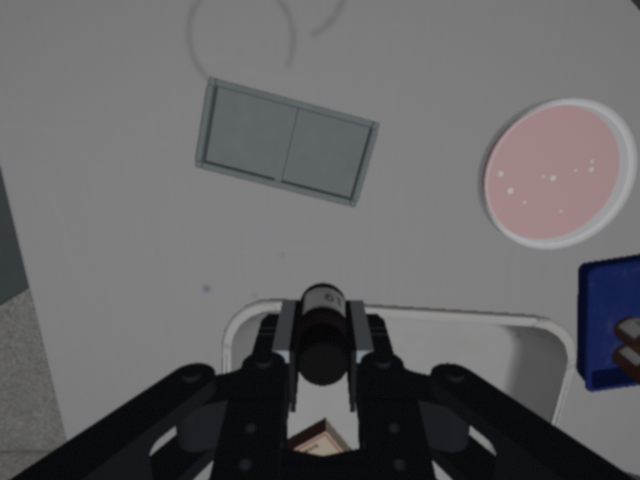

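The bay centres appear at (327,153) and (250,133), as predicted: (0.519,0.095) and (0.473,0.107). The bottle is held upright.

jog_arm(motion=[{"travel": [0.012,0.001,0],"yaw": 0,"grip": 0.01},{"travel": [0.025,0.001,0],"yaw": 0,"grip": 0.01},{"travel": [0.015,0,0.01],"yaw": 0,"grip": 0.01},{"travel": [0,0,0.025],"yaw": 0,"grip": 0.01},{"travel": [0,0,0.025],"yaw": 0,"grip": 0.01},{"travel": [0,0,0.02],"yaw": 0,"grip": 0.01},{"travel": [0,0,0.01],"yaw": 0,"grip": 0.01},{"travel": [0,0,0],"yaw": 0,"grip": 0.01},{"travel": [0,0,0],"yaw": 0,"grip": 0.01}])

```text
time: 17.4
ee_pos: [0.5193, 0.0956, 0.0477]
tool_rot: [0.707, 0.707, 0.0, 0.0]
force: [0.1, 0.4, -0.5]
width: 0.0168
grasp_force: 58.7
```

jog_arm(motion=[{"travel": [0,0,0.005],"yaw": 0,"grip": 0.01},{"travel": [0,0,0.002],"yaw": 0,"grip": 0.01},{"travel": [0,0,0],"yaw": 0,"grip": 0.01},{"travel": [0,0,0],"yaw": 0,"grip": 0.021},{"travel": [0,0,0],"yaw": 0,"grip": 0.024},{"travel": [0,0,0],"yaw": 0,"grip": 0.03},{"travel": [0,0,0],"yaw": 0,"grip": 0.036},{"travel": [0,0,0],"yaw": 0,"grip": 0.036},{"travel": [0,0,-0.01],"yaw": 0,"grip": 0.036},{"travel": [0,0,-0.025],"yaw": 0,"grip": 0.036},{"travel": [0,0,-0.035],"yaw": 0,"grip": 0.036},{"travel": [-0.01,0,-0.03],"yaw": 0,"grip": 0.045}])

```text
time: 18.6
ee_pos: [0.519, 0.0861, 0.1425]
tool_rot: [0.707, 0.707, 0.0, 0.0]
force: [0.5, -0.0, 0.2]
width: 0.0445
grasp_force: 0.0
```

jog_arm(motion=[{"travel": [-0.025,0,-0.005],"yaw": 0,"grip": 0.045},{"travel": [-0.045,0,0],"yaw": 0,"grip": 0.045},{"travel": [-0.045,0,0],"yaw": 0,"grip": 0.045},{"travel": [-0.045,0,0],"yaw": 0,"grip": 0.045},{"travel": [-0.045,0,0],"yaw": 0,"grip": 0.045},{"travel": [-0.045,0.001,0],"yaw": 0,"grip": 0.045},{"travel": [-0.035,0.001,0],"yaw": 0,"grip": 0.045},{"travel": [-0.025,0.001,0],"yaw": 0,"grip": 0.045},{"travel": [-0.005,0,0],"yaw": 0,"grip": 0.045},{"travel": [0,0,0],"yaw": 0,"grip": 0.045},{"travel": [0,0,0],"yaw": 0,"grip": 0.045}])

```text
time: 19.7
ee_pos: [0.522, -0.2287, 0.1456]
tool_rot: [0.707, 0.707, 0.0, -0.0]
force: [-0.8, -0.4, -0.1]
width: 0.0452
grasp_force: 0.0
```

Run:
```python
from h import *
np.set_printoptions(precision=3,suppress=True)
s=pic('wrist','w6.png');pic('side','sd6.png')
print(pix(s,(.522,-.229,.048)),get_state()['ee_pos'])
a=s['frame'][:,:,::-1];b=cv2.imread('pics/sd6.png')[180:380,230:420]
cv2.imwrite('pics/c6.png',np.hstack([cv2.resize(a[120:480,80:560],(480,360)),cv2.resize(b,(320,360))]))
```

```text
[322.695 254.159] [ 0.522 -0.228  0.146]
```

View pics/c6.png

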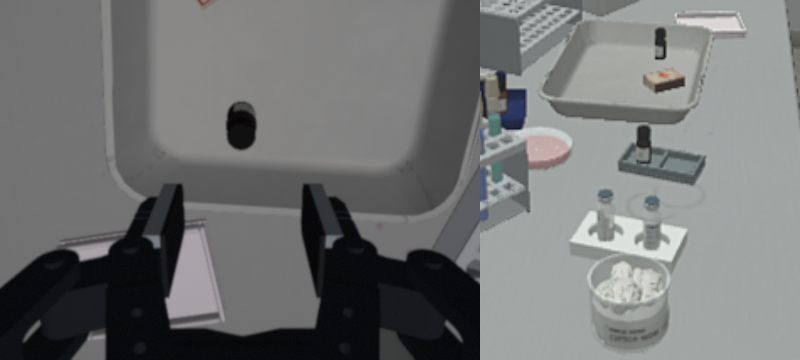

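Bottle A stands in the far bay. The bottle B cap is at full-frame (322,254), directly below. The white dish's corners are at full-frame (140,363), (285,340) and (302,440).

jog_arm(motion=[{"travel": [-0.001,0,0.015],"yaw": 0,"grip": 0.045},{"travel": [0,0,0.025],"yaw": 0,"grip": 0.045},{"travel": [0,0,0.03],"yaw": 0,"grip": 0.045},{"travel": [0,0,0.025],"yaw": 0,"grip": 0.045},{"travel": [0,0,0.013],"yaw": 0,"grip": 0.045},{"travel": [0,0,0],"yaw": 0,"grip": 0.045},{"travel": [0,0,0],"yaw": 0,"grip": 0.035},{"travel": [0,0,0],"yaw": 0,"grip": 0.028},{"travel": [0,0,0],"yaw": 0,"grip": 0.022},{"travel": [0,0,0],"yaw": 0,"grip": 0.016},{"travel": [0,0,0],"yaw": 0,"grip": 0.012},{"travel": [0,0,0],"yaw": 0,"grip": 0.01}])

```text
time: 21.0
ee_pos: [0.5226, -0.2308, 0.0385]
tool_rot: [0.707, 0.707, 0.0, 0.001]
force: [-2.3, 1.3, 9.2]
width: 0.017
grasp_force: 58.3
```

jog_arm(motion=[{"travel": [0,0,-0.01],"yaw": 0,"grip": 0.01},{"travel": [0,0,-0.025],"yaw": 0,"grip": 0.01},{"travel": [0,0,-0.03],"yaw": 0,"grip": 0.01},{"travel": [0.02,-0.005,-0.025],"yaw": 0,"grip": 0.01},{"travel": [0.04,-0.006,-0.01],"yaw": 0,"grip": 0.01},{"travel": [0.045,-0.006,0],"yaw": 0,"grip": 0.01},{"travel": [0.045,-0.006,0],"yaw": 0,"grip": 0.01},{"travel": [0.045,-0.006,0],"yaw": 0,"grip": 0.01},{"travel": [0.045,-0.006,0],"yaw": 0,"grip": 0.01},{"travel": [0.04,-0.006,0],"yaw": 0,"grip": 0.01},{"travel": [0.03,-0.004,0],"yaw": 0,"grip": 0.01},{"travel": [0.015,-0.002,0],"yaw": 0,"grip": 0.01}])

```text
time: 22.2
ee_pos: [0.4747, 0.0968, 0.1383]
tool_rot: [0.706, 0.708, 0.001, 0.0]
force: [0.8, -0.4, -0.3]
width: 0.0169
grasp_force: 58.6
```

Run:
```python
from h import *
np.set_printoptions(precision=3,suppress=True)
w=load('w6.png')
P=np.array([world(w,u,v,.013)[:2] for u,v in[(140,363),(285,340),(302,440)]])
e=np.diff(P,axis=0);print(P,np.linalg.norm(e,axis=1),np.degrees(np.arctan2(e[:,1],e[:,0])),'ctr',(P[0]+P[2])/2)
st=get_state();print(st['ee_pos'],st['width'],st['grasp_force'])
```

```text
[[ 0.389 -0.326]
 [ 0.495 -0.307]
 [ 0.506 -0.395]] [0.108 0.089] [ 10.347 -82.996] ctr [ 0.448 -0.361]
[0.475 0.097 0.138] 0.016891872564099235 58.625979429634754
```

jog_arm(motion=[{"travel": [0.006,-0.001,0],"yaw": 0,"grip": 0.01},{"travel": [0.005,-0.001,0.01],"yaw": 0,"grip": 0.01},{"travel": [0,0,0.025],"yaw": 0,"grip": 0.01},{"travel": [0,0,0.025],"yaw": 0,"grip": 0.01},{"travel": [0,0,0.02],"yaw": 0,"grip": 0.01},{"travel": [0,0,0.01],"yaw": 0,"grip": 0.01},{"travel": [0,0,0],"yaw": 0,"grip": 0.01},{"travel": [0,0,0],"yaw": 0,"grip": 0.01}])

```text
time: 23.0
ee_pos: [0.4734, 0.1052, 0.0478]
tool_rot: [0.707, 0.707, 0.0, 0.0]
force: [-0.7, 0.2, 0.1]
width: 0.017
grasp_force: 58.6
```

jog_arm(motion=[{"travel": [0.001,0,0.005],"yaw": 0,"grip": 0.01},{"travel": [0,0,0.002],"yaw": 0,"grip": 0.01},{"travel": [0,0,0],"yaw": 0,"grip": 0.01},{"travel": [0,0,0],"yaw": 0,"grip": 0.021},{"travel": [0,0,0],"yaw": 0,"grip": 0.024},{"travel": [0,0,0],"yaw": 0,"grip": 0.03},{"travel": [0,0,0],"yaw": 0,"grip": 0.03},{"travel": [0,0,0],"yaw": 0,"grip": 0.03},{"travel": [0,0,-0.01],"yaw": 0,"grip": 0.03},{"travel": [0,0,-0.025],"yaw": 0,"grip": 0.03},{"travel": [0,0,-0.035],"yaw": 0,"grip": 0.03},{"travel": [-0.01,0,-0.03],"yaw": 0,"grip": 0.05}])

```text
time: 24.2
ee_pos: [0.473, 0.097, 0.1425]
tool_rot: [0.707, 0.707, 0.0, 0.0]
force: [0.8, 0.5, 0.2]
width: 0.0432
grasp_force: 0.0
```

jog_arm(motion=[{"travel": [-0.02,0.003,0],"yaw": 0,"grip": 0.06},{"travel": [-0.035,0.006,0],"yaw": 0,"grip": 0.06},{"travel": [-0.045,0.007,0],"yaw": 0,"grip": 0.06},{"travel": [-0.045,0.007,0],"yaw": 0,"grip": 0.06},{"travel": [-0.04,0.006,0],"yaw": 0,"grip": 0.06},{"travel": [-0.03,0.005,0],"yaw": 0,"grip": 0.06},{"travel": [-0.012,0.001,0],"yaw": 0,"grip": 0.06},{"travel": [0,0,0],"yaw": 4,"grip": 0.06},{"travel": [0,0,0],"yaw": 8,"grip": 0.06},{"travel": [0,0,0],"yaw": 8,"grip": 0.06},{"travel": [0,0,0],"yaw": 8,"grip": 0.06},{"travel": [0,0,0],"yaw": 8,"grip": 0.06}])

```text
time: 25.4
ee_pos: [0.5079, -0.1299, 0.1409]
tool_rot: [0.892, 0.452, 0.0, -0.0]
force: [-0.5, 0.5, 0.2]
width: 0.0603
grasp_force: 0.0
```

jog_arm(motion=[{"travel": [0,0,0],"yaw": 8,"grip": 0.06},{"travel": [0,0,0],"yaw": 7,"grip": 0.06},{"travel": [0,0,0],"yaw": 3.5,"grip": 0.06},{"travel": [0,0,0],"yaw": 0,"grip": 0.06},{"travel": [0,0,0],"yaw": 0,"grip": 0.06}])

```text
time: 25.9
ee_pos: [0.508, -0.1301, 0.1407]
tool_rot: [0.952, 0.306, 0.0, 0.0]
force: [0.2, -0.3, 0.5]
width: 0.0603
grasp_force: 0.0
```

Run:
```python
from h import *
np.set_printoptions(precision=3,suppress=True)
s=pic('wrist','w7.png');pic('side','sd7.png')
st=get_state();print(st['ee_pos'],st['tool_rot'],st['width'])
a=s['frame'][:,:,::-1];b=cv2.imread('pics/sd7.png')[180:380,230:420]
cv2.imwrite('pics/c7.png',np.hstack([a[120:480,80:560],cv2.resize(b,(320,360))]))
```

```text
[ 0.508 -0.13   0.141] [0.952 0.306 0.    0.   ] 0.05977132996818246
```

View pics/c7.png

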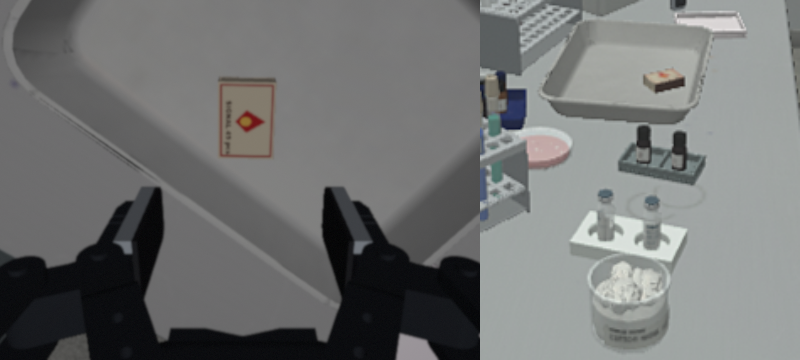

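Both bottles stand in their bays. The matchbox is square to the gripper, with top corners at full-frame (300,202), (354,203), (352,277) and (300,276).

Run:
```python
from h import *
from scipy.spatial.transform import Rotation as Ro
np.set_printoptions(precision=4,suppress=True)
w=load('w7.png')
P=np.array([world(w,u,v,.017) for u,v in[(300,202),(354,203),(352,277),(300,276)]])
st=get_state();print(P.mean(0),np.linalg.norm(np.roll(P,-1,0)-P,axis=1))
print('tool',Ro.from_quat(st['tool_rot']).inv().apply(P.mean(0)-st['ee_pos']))
```

```text
[ 0.5084 -0.1326  0.017 ] [0.0332 0.0493 0.0339 0.0492]
tool [-0.001   0.0021  0.1235]
```

jog_arm(motion=[{"travel": [-0.001,0.002,0.015],"yaw": 0,"grip": 0.055},{"travel": [0,0,0.025],"yaw": 0,"grip": 0.055},{"travel": [0,0,0.03],"yaw": 0,"grip": 0.055},{"travel": [0,0,0.025],"yaw": 0,"grip": 0.055},{"travel": [0,0,0.015],"yaw": 0,"grip": 0.055},{"travel": [0,0,0.006],"yaw": 0,"grip": 0.055},{"travel": [0,0,0],"yaw": 0,"grip": 0.05},{"travel": [0,0,0],"yaw": 0,"grip": 0.044},{"travel": [0,0,0],"yaw": 0,"grip": 0.038},{"travel": [0,0,0],"yaw": 0,"grip": 0.033},{"travel": [0,0,0],"yaw": 0,"grip": 0.03},{"travel": [0,0,0],"yaw": 0,"grip": 0.028}])

```text
time: 27.2
ee_pos: [0.509, -0.1329, 0.0256]
tool_rot: [0.952, 0.305, 0.001, 0.0]
force: [-2.2, 0.1, 9.4]
width: 0.0356
grasp_force: 59.8
```

jog_arm(motion=[{"travel": [0,0,0],"yaw": 0,"grip": 0.028},{"travel": [0,0,-0.005],"yaw": 0,"grip": 0.028},{"travel": [0,0,-0.01],"yaw": 0,"grip": 0.028},{"travel": [0,0,-0.02],"yaw": 0,"grip": 0.028},{"travel": [0,0,-0.03],"yaw": 0,"grip": 0.028},{"travel": [0,0,-0.025],"yaw": 0,"grip": 0.028},{"travel": [0,0,-0.01],"yaw": 0,"grip": 0.028},{"travel": [0,0,0],"yaw": 0,"grip": 0.028}])

```text
time: 28.0
ee_pos: [0.5093, -0.1329, 0.1259]
tool_rot: [0.952, 0.305, 0.001, 0.001]
force: [-0.9, -0.8, -0.7]
width: 0.0356
grasp_force: 60.3
```

Held flat (width 35.6 mm). I turn it to the dish's axis and carry it over.

jog_arm(motion=[{"travel": [0,0,0],"yaw": -4,"grip": 0.028},{"travel": [0,0,0],"yaw": -8,"grip": 0.028},{"travel": [0,0,0],"yaw": -8,"grip": 0.028},{"travel": [0,0,0],"yaw": -8,"grip": 0.028},{"travel": [0,0,0],"yaw": -8,"grip": 0.028},{"travel": [0,0,0],"yaw": -8,"grip": 0.028},{"travel": [0,0,0],"yaw": -8,"grip": 0.028},{"travel": [0,0,0],"yaw": -7,"grip": 0.028},{"travel": [0,0,0],"yaw": -4,"grip": 0.028},{"travel": [0,0,0],"yaw": 0,"grip": 0.028},{"travel": [0,0,0],"yaw": 0,"grip": 0.028}])

```text
time: 29.1
ee_pos: [0.5079, -0.1326, 0.1235]
tool_rot: [0.654, 0.757, -0.0, -0.001]
force: [0.2, -0.7, 0.3]
width: 0.0354
grasp_force: 60.4
```

Run:
```python
from h import *
from scipy.spatial.transform import Rotation as Ro
np.set_printoptions(precision=4,suppress=True)
st=get_state();r=Ro.from_quat(st['tool_rot']);print(r.as_matrix()[:2,:2])
print('tool',r.inv().apply(np.array([.448,-.36,st['ee_pos'][2]])-st['ee_pos']))
```

```text
[[-0.1455  0.9894]
 [ 0.9894  0.1455]]
tool [-0.2163 -0.0924  0.    ]
```

jog_arm(motion=[{"travel": [-0.01,-0.004,0],"yaw": 0,"grip": 0.028},{"travel": [-0.03,-0.012,0],"yaw": 0,"grip": 0.028},{"travel": [-0.04,-0.018,0],"yaw": 0,"grip": 0.028},{"travel": [-0.04,-0.018,0],"yaw": 0,"grip": 0.028},{"travel": [-0.04,-0.018,0],"yaw": 0,"grip": 0.028},{"travel": [-0.03,-0.012,0],"yaw": 0,"grip": 0.028},{"travel": [-0.02,-0.008,0],"yaw": 0,"grip": 0.028},{"travel": [-0.006,-0.002,0],"yaw": 0,"grip": 0.028},{"travel": [0,0,0],"yaw": 0,"grip": 0.028},{"travel": [0,0,0],"yaw": 0,"grip": 0.028}])

```text
time: 30.1
ee_pos: [0.4493, -0.3593, 0.1242]
tool_rot: [0.653, 0.758, 0.0, -0.0]
force: [0.7, 0.9, -0.7]
width: 0.0357
grasp_force: 60.4
```

Run:
```python
from h import *
np.set_printoptions(precision=4,suppress=True)
s=pic('wrist','w8.png');st=get_state();print(st['ee_pos'],st['tool_rot'])
c,n=np.cos(np.radians(8.5)),np.sin(np.radians(8.5))
for a,b in((-1,1),(1,1),(1,-1),(-1,-1)):
    print(pix(s,(.448+a*.056*c-b*.043*n,-.36+a*.056*n+b*.043*c,.013)))
```

```text
[ 0.4494 -0.3591  0.1242] [ 0.6526  0.7577  0.0001 -0.0002]
[222.461  175.5726]
[418.2481 175.8475]
[408.3759 311.    ]
[232.4192 310.6909]
```

View pics/w8.png

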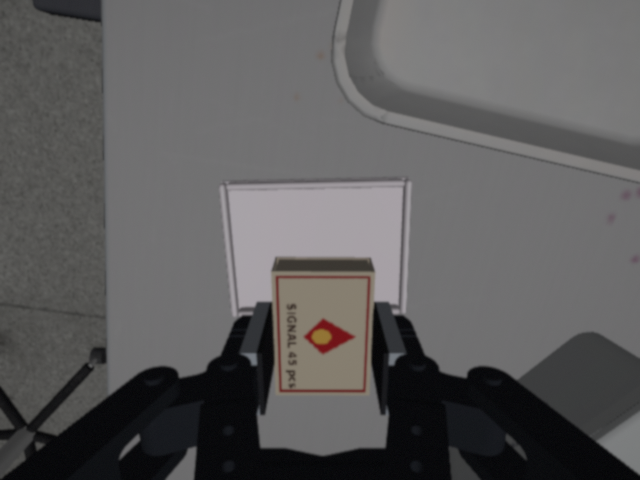

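The dish's corners are at (221,183), (410,178), (405,312) and (233,316), which is about 3 mm off the prediction. I correct for that and lower.

jog_arm(motion=[{"travel": [-0.003,-0.003,0.01],"yaw": 0,"grip": 0.028},{"travel": [0,0,0.025],"yaw": 0,"grip": 0.028},{"travel": [0,0,0.025],"yaw": 0,"grip": 0.028},{"travel": [0,0,0.02],"yaw": 0,"grip": 0.028},{"travel": [0,0,0.01],"yaw": 0,"grip": 0.028},{"travel": [0,0,0],"yaw": 0,"grip": 0.028},{"travel": [0,0,0],"yaw": 0,"grip": 0.028}])

```text
time: 30.85
ee_pos: [0.4471, -0.3634, 0.0349]
tool_rot: [0.653, 0.758, -0.0, 0.0]
force: [-0.6, 0.2, -0.3]
width: 0.0359
grasp_force: 60.4
```

jog_arm(motion=[{"travel": [0,0,0.004],"yaw": 0,"grip": 0.028},{"travel": [0,0,0.0025],"yaw": 0,"grip": 0.028},{"travel": [0,0,0],"yaw": 0,"grip": 0.028},{"travel": [0,0,0],"yaw": 0,"grip": 0.037},{"travel": [0,0,0],"yaw": 0,"grip": 0.04},{"travel": [0,0,0],"yaw": 0,"grip": 0.045},{"travel": [0,0,0],"yaw": 0,"grip": 0.048},{"travel": [0,0,0],"yaw": 0,"grip": 0.048},{"travel": [0,0,-0.01],"yaw": 0,"grip": 0.048},{"travel": [0,0,-0.025],"yaw": 0,"grip": 0.048},{"travel": [0,0,-0.035],"yaw": 0,"grip": 0.048},{"travel": [0,0,-0.03],"yaw": 0,"grip": 0.048}])

```text
time: 32.05
ee_pos: [0.4468, -0.3633, 0.1301]
tool_rot: [0.653, 0.758, 0.0, 0.0]
force: [0.1, -0.9, 0.2]
width: 0.0481
grasp_force: 0.0
```

jog_arm(motion=[{"travel": [0,0,-0.03],"yaw": 0,"grip": 0.048},{"travel": [0,0,-0.015],"yaw": 0,"grip": 0.048},{"travel": [0,0,0],"yaw": 0,"grip": 0.048},{"travel": [0,0,0],"yaw": 0,"grip": 0.048}])

```text
time: 32.45
ee_pos: [0.4467, -0.3633, 0.1729]
tool_rot: [0.653, 0.758, 0.0, 0.0]
force: [-0.0, -0.1, 0.2]
width: 0.0478
grasp_force: 0.0
```

Run:
```python
from h import *
s=pic('wrist','w9.png');pic('side','sd9.png');st=get_state();print(st['ee_pos'],st['force'])
a=s['frame'][:,:,::-1];b=cv2.imread('pics/sd9.png')[180:380,230:420]
cv2.imwrite('pics/c9.png',np.hstack([a[120:480,80:560],cv2.resize(b,(320,360))]))
```

```text
[ 0.44631896 -0.36299653  0.17192659] [-1.02301782 -0.12662208  0.78858143]
```

View pics/c9.png

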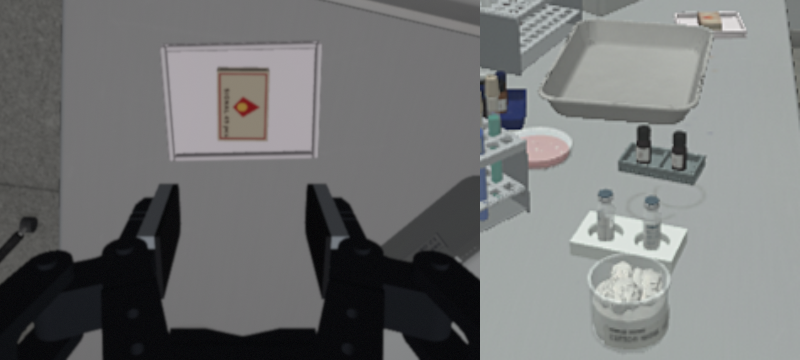

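The matchbox lies flat in the dish, at crop (242,103). Both vials and both bottles stand in their holders, the pot and petri dish look undisturbed, and the gripper is clear.

```bash
python3 -c "
from cell import sign_off
print(sign_off())"
```

```text
the job is handed in; nothing more can be done
None
```

The job is handed in at about 32 s: both vials stand in the wells, both bottles in the bays, the matchbox lies flat in the dish, and nothing else was disturbed; the judge's verdict was not shown.

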